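Stamp the waiting carton and ease the press back up

TASK

A carton is waiting under one of the two hand-operated stamp presses on the packing bench. Stamp it: push that press's knob straight down as far as it goes, keep it there for about a second, then let the spring raise it slowly, over two seconds or so and under control all the way to the top, never letting it snap back. Leave the carton where it stands, do not work the empty press, and finish clear of everything.

Things in the scene. Friction and masses are not known exactly. Their poses are not given: they have to be found in the camera images.
- stamp_press_knob (a point): Centre of the flat top of the violet knob on the press that holds the carton, 242 mm above the table at rest; moves down with the plunger. Knob: round, 44 mm wide over its upper 20 mm, 32 mm at its foot, 28 mm high; push it with closed fingers or pinch its sides. Grey bridge below it 45 x 190 mm, top at 165 mm (spring collar 175). Nothing nearby is higher. x across the bridge, y along it, z up.
- stamp_press (a joint): Travel of that press's plunger straight down, in m: 0 at the top (rest), 0.040 at the bottom stop. A coil spring drives it up: the push needed grows from about 4 N to 10 N, plus up to 6 N once the sprung violet pad meets the carton at about 0.028. Let go, it shoots up in a fraction of a second.
- carton: The closed kraft carton to be stamped, 110 x 90 x 60 mm (x, y, z), 0.25 to 0.5 kg, standing loose on the press's grey bed (150 x 190 mm, 15 mm thick) between two steel posts, under the stamp pad; origin at the centre of its underside, z up.
- spare_press (a joint): Travel (m, down positive, 0 at rest) of the second, empty press: the same machine with a green knob and no carton on its bed. A bystander: leave it at 0.
There are look-alikes about, which are no part of the job. What is shaped like the part that bears stamp_press_knob but brown is not meant.

How it is judged:
By the outcome, as a careful person would: the job done as asked, in the order asked, and still so for the second after the job is handed in, with the robot touching nothing.
It also fails if it takes over 32 s, if anything falls off the work surface, if the arm or the gripper's body presses on something with over 40 N, if the wrist force passes 120 N, or if a joint passes its speed limit or range.

ROBOT

A 6-joint arm with a two-finger parallel gripper is mounted at the origin on the work surface. World frame = base frame: x ahead of the robot, y to its left, z up, the work surface at z = 0. Lengths are in m, angles in degrees, forces in N, time in s.
With the tool pointing down it reaches from about 0.275 to 0.825 m from the base axis. Payload 5.2 kg.
Tool frame: the origin (TCP) lies where the fingers leave the gripper's body, on its centre line; the fingertips stand 84 mm ahead of it and the grasp point (between the pads) lies 65 mm ahead of it; z points along the fingers, y is the direction in which the jaws open and shut (so a half turn about z gives the same grasp; the last joint's range is limited). The gripper opens to 93 mm and grips with 3 to 60 N. Pads are 15 mm wide; open, the fingers measure 128 mm over their backs; the gripper's body (75 mm by 188 mm) begins 65 mm behind the grasp point.
Start: joints at [60.917, 14.817, 87.949, -0, 77.235, -11.62], TCP at [0.165, 0.525, 0.303] pointing down, gripper open.
Joint ranges: [-179.93, 179.93], [-52.35, 119.4], [10.71, 147.94], [-69.91, 249.91], [12.55, 155.21], [-178.61, 178.61]. Speed limits (degrees/s): [147.25, 147.25, 180, 180, 180, 180].

INTERFACE

Orientations are given as [roll, pitch, yaw] about the fixed x, y, z axes, in that order (R = Rz(yaw) Ry(pitch) Rx(roll)).
In Python, from cell import robot gives the robot as it stands.
- The arm moves only by the shell command python3 -m creep 'ROWS' [OPENING] [FORCE]. ROWS is JSON, a list of rows, each a list of 2 entries, a list of its own where there are three numbers: the shift along the tool's x, y, z in cm, then the turn about the tool's z in rad. A call has 1 to 5 rows; each row is the pose to reach, as a shift and turn from the pose commanded when the call began, along the tool's axes at that moment; what a row does not reach only later rows make up. A row lasts 1/10 s, in which the tool goes at most 50 mm and 8.59 degrees, less where a joint would pass 70% of its speed; a pose out of reach is approached as far as the arm can. A call with a gripper value outside its range is refused whole. OPENING is the opening in per cent of the stroke, from 0 (shut) to 100 (fully open), set as the call begins (- or left out, the last holds). The fingers move at their own pace and stop on an object; FORCE is the grip in N (left out, the last holds). Time passes only in rows, so rows that repeat a pose let the fingers close. It gives the time, the measured TCP pose, the force and the opening at its end, in the units of the state.
- robot.read_state(): the state, without advancing time (a new reading comes with each control period).
- robot.capture(name): name is "scene" or "top" or "wrist"; returns the picture (400x640x3 uint8, red, green, blue); there is no depth.
- robot.camera_params(name): a dict with "vertical_fov" (degrees; the focal length in pixels is half the picture's height over the tangent of half this angle, whatever the lens; pixels are square), "cx", "cy" (the principal point, pixels), "R" (3x3) and "t" (3): a world point X has camera coordinates R X + t; the wrist camera has in their place "T_tool_cam" (4x4, takes a point from camera to tool coordinates, whose origin is the TCP and whose axes are the flange's). Camera axes: x right, y down, z forward; pixel columns grow to the right and rows downward; lengths in m; the calibration is good to about 2 mm. A picture is of the moment at which its call begins: read the wrist's pose just before it. camera_params takes no time and is no camera call.
- robot.close_job(): hands the job in, once; it reports no verdict.
Trained networks look in the newest picture that a camera, given by its name, has taken for a name from the list of things; names that differ only in an ending like _2 or _b are one class to them, and where a whole thing is asked for, a point or a joint stands for the part that bears it (a point fixed in the world has none). Each returns a list of dicts, best first, with "conf" (0 to 1); they miss things now and then, are a little off and sometimes report something else, mostly with a low value. They report only what shows in the picture. A call takes as long as a camera call. They do not tell look-alikes from the thing itself.
- robot.outline_of(label, camera): "region" (400x640 bool, what is visible of it).
- robot.landmark_of(label, camera): "position" ([x, y, z] in m, in the coordinates of the camera as it stood for that picture, good to about 4 mm: a listed point, or the origin of a listed thing).
The state is a dict: "clock": time; "joints": joint angles; "qvel": joint speeds; "joint_efforts": joint torques, N m; "eef_pos": TCP position; "eef_rot": TCP orientation; "ft_force": force on the tool from outside, world axes, zero at the start; "wrist_torque": the same for the moment, N m; "grip_width": finger opening in m.
Only numpy, scipy, OpenCV 4.12 (cv2) and the standard library are available. Lean on these libraries where they do the work, as an engineer would, in place of code of your own. Each camera call takes 0.05 s, during which the arm holds its last target.

## Working session

There is one attempt and no reset: what is moved stays moved. The work goes in short steps, Python scripts to look and compute and a shell command to move; the robot and the scene stay as the last step left them, time stands still between calls to the robot, and variables do not carry over. Pictures are saved under pics/ and viewed, and the job is handed in when it is done.

```bash
mkdir -p pics; ls
python3 - <<'E'
from cell import robot
import cv2,numpy as np
s=robot.read_state()
for k in s: print(k,np.round(s[k],4))
for c in ("scene","top"):
    im=robot.capture(c); cv2.imwrite(f"pics/{c}0.png",im[:,:,::-1])
    p=robot.camera_params(c)
    R=np.array(p["R"]);t=np.array(p["t"])
    for lab in ("stamp_press_knob","carton"):
        for d in robot.landmark_of(lab,c):
            X=R.T@(np.array(d["position"])-t)
            f=200/np.tan(np.radians(p["vertical_fov"])/2); q=np.array(d["position"])
            print(c,lab,round(d["conf"],2),X.round(4),(f*q[0]/q[2]+p["cx"]).round(),(f*q[1]/q[2]+p["cy"]).round())
print(robot.read_state()["clock"])
E
```

```text
pics
clock 0.0
joints [ 6.09180e+01  1.48590e+01  8.80095e+01 -1.30000e-03  7.72322e+01
 -1.16208e+01]
qvel [ 0.0245  0.1097 -0.0011  0.0678  0.0256  0.0425]
joint_efforts [-3.00000e-04 -4.37303e+01 -2.84007e+01  7.19000e-02  4.14000e-02
 -2.00000e-04]
eef_pos [0.1648 0.5243 0.3019]
eef_rot [-1.799011e+02 -1.900000e-02  1.625391e+02]
ft_force [-1.0441  0.4007 -0.7086]
wrist_torque [ 0.0097 -0.0279  0.0587]
grip_width 0.0928
scene stamp_press_knob 0.85 [0.3199 0.24   0.2409] 343.0 80.0
scene stamp_press_knob 0.7 [ 0.2998 -0.1842  0.242 ] 199.0 202.0
scene stamp_press_knob 0.67 [0.5787 0.2169 0.2452] 441.0 138.0
scene stamp_press_knob 0.33 [0.5899 0.2127 0.0188] 426.0 204.0
scene carton 0.61 [0.5905 0.2156 0.0172] 427.0 204.0
top stamp_press_knob 0.92 [0.3202 0.2417 0.2435] 204.0 255.0
top stamp_press_knob 0.72 [0.5812 0.2197 0.2444] 213.0 134.0
top stamp_press_knob 0.58 [ 0.2977 -0.1769  0.2404] 401.0 260.0
top carton 0.86 [0.5892 0.2114 0.009 ] 236.0 151.0
0.3
```

View pics/scene0.png

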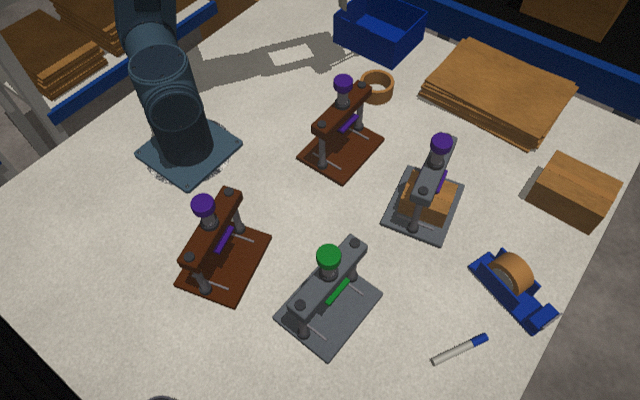

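View pics/top0.png

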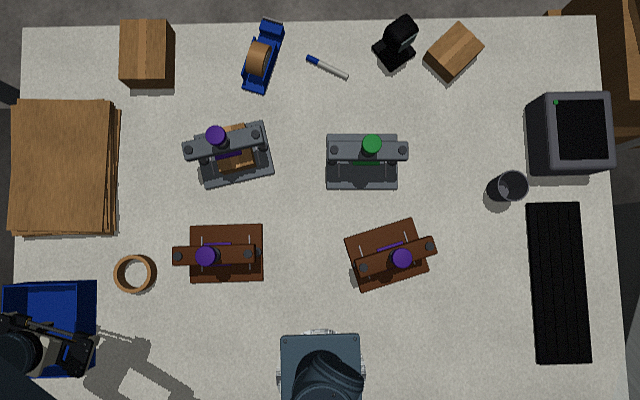

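The target is the grey press with the violet knob: scene pixel (441,140), top pixel (215,134), with the carton under it. The other two violet knobs sit on brown presses, and the green one is the spare. I'll refine the knob position from its outline, using the known height.

```bash
cat > h.py <<'E'
import numpy as np
from scipy.spatial.transform import Rotation as Ro
def ray_at_z(p,u,v,z):
    R=np.array(p["R"]);t=np.array(p["t"]);f=200/np.tan(np.radians(p["vertical_fov"])/2)
    d=R.T@np.array([(u-p["cx"])/f,(v-p["cy"])/f,1]);c=-R.T@t
    return c+d*(z-c[2])/d[2]
def proj(p,X):
    f=200/np.tan(np.radians(p["vertical_fov"])/2);q=np.array(p["R"])@X+np.array(p["t"])
    return np.array([f*q[0]/q[2]+p["cx"],f*q[1]/q[2]+p["cy"]])
def to_tool(s,goal):
    R=Ro.from_euler("xyz",s["eef_rot"],degrees=True).as_matrix()
    return 100*R.T@(np.array(goal)-s["eef_pos"])
E
python3 - <<'E'
from cell import robot
from h import *
import cv2
for c,(u,v) in (("scene",(441,142)),("top",(215,134))):
    im=cv2.imread(f"pics/{c}0.png"); p=robot.camera_params(c)
    hsv=cv2.cvtColor(im,cv2.COLOR_BGR2HSV).astype(int)
    m=((hsv[...,0]>120)&(hsv[...,0]<150)&(hsv[...,1]>120)).astype(np.uint8)
    n,l,st,ce=cv2.connectedComponentsWithStats(m)
    k=l[v,u]; print(c,st[k],ce[k])
    # fit: full-knob silhouette centroid approx as point z: mean of knob
    for z in (.242,.232): print(z,ray_at_z(p,*ce[k],z).round(4))
    C=-np.array(p["R"]).T@np.array(p["t"]); print("cam",C.round(3))
    big=cv2.resize(im[max(0,v-60):v+60,u-80:u+80],None,fx=5,fy=5,interpolation=cv2.INTER_CUBIC)
    cv2.circle(big,tuple(((proj(p,np.array([.58,.2185,.242]))-[u-80,max(0,v-60)])*5).astype(int)),4,(255,255,255),-1)
    cv2.imwrite(f"pics/{c}0z.png",big)
s=robot.read_state(); print(to_tool(s,[.58,.2185,.36]),to_tool(s,[.165,.525,.36]))
E
```

```text
scene [431 133  22  22 358] [441.49162011 142.74581006]
0.242 [0.5845 0.2088 0.242 ]
0.232 [0.5818 0.2175 0.232 ]
cam [ 0.784 -0.434  0.978]
top [206 126  20  20 321] [215.42679128 135.33021807]
0.242 [0.5785 0.2155 0.242 ]
0.232 [0.5809 0.2177 0.232 ]
cam [0.345 0.    1.234]
[-48.77381407 -16.74392387  -5.74898319] [ 0.01105183  0.0402753  -5.75311568]
```

Both views agree on about (0.5805, 0.218). I'll raise the arm, close the fingers and go across.

```bash
python3 -m creep '[[[0,0,-3],0],[[-2,-0.7,-5.7],0],[[-6,-2,-5.7],0],[[-10,-3.4,-5.7],0],[[-14,-4.8,-5.7],0]]' 0 20
python3 -m creep '[[[-4,-1.4,0],0],[[-8,-2.7,0],0],[[-12,-4.1,0],0],[[-16,-5.5,0],0],[[-20,-6.9,0],0]]'
python3 - <<'E'
from cell import robot
from h import *
s=robot.read_state(); print(to_tool(s,[.5805,.218,.36]),s["joints"])
E
```

```text
clock: 0.8
eef_pos: [0.285, 0.436, 0.36]
eef_rot: [180.0, 0.0, 162.6]
ft_force: [0.1, 0.5, -0.6]
grip_width: 0.0577
clock: 1.3
eef_pos: [0.4554, 0.3097, 0.3598]
eef_rot: [180.0, 0.0, 162.5]
ft_force: [0.6, 0.6, 0.0]
grip_width: 0.0174
[-14.68315966  -4.99732815  -0.01636685] [ 2.26122013e+01  1.30891930e+01  8.22584024e+01  4.90396468e-03
  8.46381602e+01 -4.99173851e+01]
```

```bash
python3 -m creep '[[[-4,-1.3,0],0],[[-8,-2.7,0],0],[[-11.5,-3.9,0],0],[[-14,-4.8,0],0],[[-14.7,-5.0,0],0]]'
python3 -m creep '[[[0,0,1],0],[[0,0,2],0],[[0,0,2],0]]'
python3 - <<'E'
from cell import robot
from h import *
import cv2
s=robot.read_state(); print(to_tool(s,[.5805,.218,.326]),s["ft_force"],s["grip_width"])
for c in ("top","scene","wrist"):
    im=robot.capture(c)[:,:,::-1]
    if c=="top": im=cv2.resize(im[60:220,120:340],None,fx=3.5,fy=3.5)
    if c=="scene": im=cv2.resize(im[40:260,320:560],None,fx=2.5,fy=2.5)
    cv2.imwrite(f"pics/{c}1.png",im)
T=np.array(robot.camera_params("wrist")["T_tool_cam"])
R=Ro.from_euler("xyz",s["eef_rot"],degrees=True).as_matrix()
for d in robot.landmark_of("stamp_press_knob","wrist"):
    print(d["conf"],R@(T[:3,:3]@d["position"]+T[:3,3])+s["eef_pos"])
E
```

```text
clock: 1.8
eef_pos: [0.5815, 0.217, 0.3589]
eef_rot: [-179.9, -0.0, 162.4]
ft_force: [-0.2, -0.4, -0.5]
grip_width: 0.0004
clock: 2.1
eef_pos: [0.5776, 0.2201, 0.3375]
eef_rot: [-179.9, -0.2, 162.6]
ft_force: [-0.1, -0.3, 0.1]
grip_width: 0.0002
[-0.34594739 -0.11494674  1.14786708] [-0.103995   -0.32045188  0.12144295] 0.0001961404761272556
0.69 [0.57854254 0.21432499 0.24510303]
```

View pics/wrist1.png

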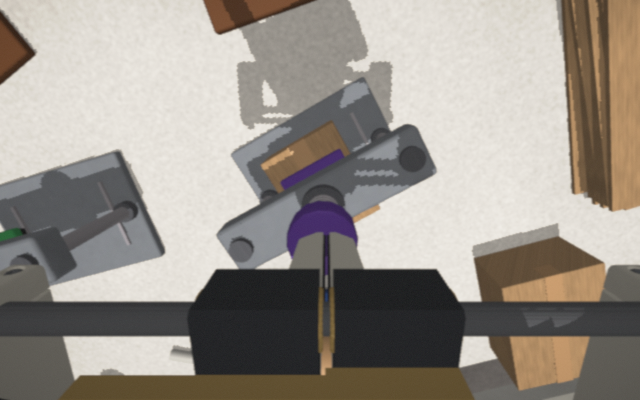

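View pics/scene1.png

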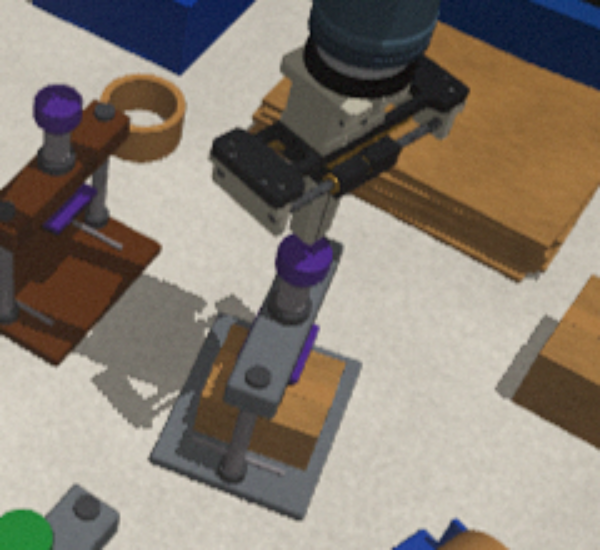

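The wrist view shows the shut fingertips centred over the violet knob (column 322). The scene view shows the tips just above it and the carton undisturbed. I'll nudge the tips a few mm and start pressing slowly.

```bash
python3 -m creep '[[[-0.2,-0.1,0.3],0],[[-0.3,-0.2,0.6],0],[[-0.3,-0.2,0.9],0],[[-0.3,-0.2,1.1],0],[[-0.3,-0.2,1.3],0]]'
python3 -m creep '[[[0,0,0.25],0],[[0,0,0.5],0],[[0,0,0.75],0],[[0,0,1.0],0]]'
python3 -c "
from cell import robot
s=robot.read_state();print(s['eef_pos'],s['ft_force'],s['wrist_torque'])"
```

```text
clock: 2.8
eef_pos: [0.5817, 0.2163, 0.3264]
eef_rot: [-180.0, -0.0, 162.5]
ft_force: [-0.0, 0.7, -0.1]
grip_width: 0.0005
clock: 3.2
eef_pos: [0.5817, 0.2163, 0.317]
eef_rot: [180.0, 0.0, 162.5]
ft_force: [-1.0, -1.3, 4.4]
grip_width: 0.0008
[0.58168014 0.21633077 0.31702907] [-0.95800754 -1.29202314  4.40879824] [-0.1565863   0.37598368 -0.00704343]
```

In contact, with 4.4 N, which matches the spring. I'll continue down.

```bash
python3 -m creep '[[[0,0,0.25],0],[[0,0,0.5],0],[[0,0,0.75],0],[[0,0,1.0],0],[[0,0,1.25],0]]'
python3 -m creep '[[[0,0,0.25],0],[[0,0,0.5],0],[[0,0,0.75],0],[[0,0,1.0],0],[[0,0,1.2],0]]'
python3 -m creep '[[[0,0,0.2],0],[[0,0,0.4],0],[[0,0,0.5],0]]'
```

```text
clock: 3.7
eef_pos: [0.5817, 0.2163, 0.3048]
eef_rot: [180.0, 0.0, 162.5]
ft_force: [-2.1, -1.1, 7.4]
grip_width: 0.0007
clock: 4.2
eef_pos: [0.5816, 0.2163, 0.2939]
eef_rot: [180.0, 0.1, 162.5]
ft_force: [-4.7, -2.4, 13.0]
grip_width: 0.0005
clock: 4.5
eef_pos: [0.5816, 0.2163, 0.2894]
eef_rot: [180.0, 0.1, 162.5]
ft_force: [-5.0, -2.9, 16.7]
grip_width: 0.0006
```

```bash
python3 -m creep '[[[0,0,0.15],0],[[0,0,0.3],0],[[0,0,0.3],0]]'
python3 -m creep '[[[0,0,0.1],0],[[0,0,0.15],0]]'
```

```text
clock: 4.8
eef_pos: [0.5816, 0.2163, 0.2867]
eef_rot: [180.0, 0.1, 162.5]
ft_force: [-6.0, -0.7, 16.1]
grip_width: 0.0004
clock: 5.0
eef_pos: [0.5816, 0.2163, 0.2863]
eef_rot: [179.9, 0.2, 162.5]
ft_force: [-8.6, -2.8, 22.3]
grip_width: 0.0002
```

The stop is reached: force is rising and z is not changing. I'll press slightly more for certainty, then hold for about 1 s.

```bash
python3 -m creep '[[[0,0,0.1],0],[[0,0,0.1],0]]'
python3 -m creep '[[[0,0,0],0],[[0,0,0],0],[[0,0,0],0],[[0,0,0],0],[[0,0,0],0]]'
python3 - <<'E'
from cell import robot
import cv2
im=robot.capture("scene")[:,:,::-1]
cv2.imwrite("pics/scene2.png",cv2.resize(im[60:260,340:540],None,fx=3,fy=3))
s=robot.read_state();print(s["clock"],s["eef_pos"],s["ft_force"])
E
```

```text
clock: 5.2
eef_pos: [0.5815, 0.2163, 0.2863]
eef_rot: [179.9, 0.2, 162.6]
ft_force: [-9.6, -3.5, 25.9]
grip_width: 0.0006
clock: 5.7
eef_pos: [0.5815, 0.2163, 0.2863]
eef_rot: [179.9, 0.2, 162.6]
ft_force: [-9.5, -3.3, 24.4]
grip_width: 0.0
5.75 [0.58151211 0.21633936 0.28628736] [-8.55074396 -2.18806792 26.45578265]
```

View pics/scene2.png

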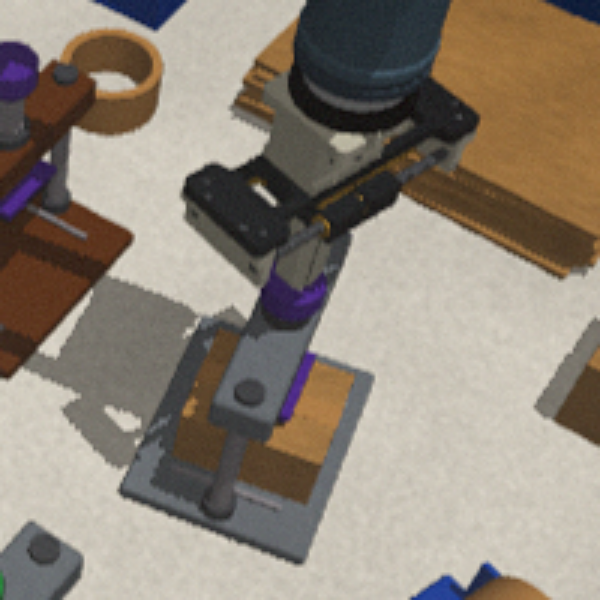

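The knob is down on the bridge collar, the pad is on the carton, and the carton hasn't shifted. After a short further hold I'll raise at 2 cm/s.

```bash
python3 -m creep '[[[0,0,0],0],[[0,0,0],0],[[0,0,-0.1],0],[[0,0,-0.2],0],[[0,0,-0.4],0]]'
python3 -m creep '[[[0,0,-0.2],0],[[0,0,-0.4],0],[[0,0,-0.6],0],[[0,0,-0.8],0],[[0,0,-1.0],0]]'
python3 -m creep '[[[0,0,-0.2],0],[[0,0,-0.4],0],[[0,0,-0.6],0],[[0,0,-0.8],0],[[0,0,-1.0],0]]'
python3 -m creep '[[[0,0,-0.2],0],[[0,0,-0.4],0],[[0,0,-0.6],0],[[0,0,-0.8],0],[[0,0,-1.0],0]]'
```

```text
clock: 6.25
eef_pos: [0.5816, 0.2163, 0.2884]
eef_rot: [180.0, 0.1, 162.5]
ft_force: [-6.4, -1.7, 15.8]
grip_width: 0.0003
clock: 6.75
eef_pos: [0.5816, 0.2163, 0.2977]
eef_rot: [180.0, 0.1, 162.5]
ft_force: [-4.1, -1.6, 10.8]
grip_width: 0.0006
clock: 7.25
eef_pos: [0.5817, 0.2163, 0.3065]
eef_rot: [180.0, 0.0, 162.5]
ft_force: [-2.5, -1.6, 5.6]
grip_width: 0.0006
clock: 7.75
eef_pos: [0.5817, 0.2163, 0.3162]
eef_rot: [180.0, 0.0, 162.5]
ft_force: [-1.9, -0.7, 4.7]
grip_width: 0.0006
```

```bash
python3 -m creep '[[[0,0,-0.2],0],[[0,0,-0.4],0],[[0,0,-0.6],0],[[0,0,-0.8],0],[[0,0,-1.0],0]]'
```

```text
clock: 8.25
eef_pos: [0.5817, 0.2164, 0.3258]
eef_rot: [-180.0, -0.0, 162.5]
ft_force: [-0.9, -0.9, 3.9]
grip_width: 0.0004
```

The force followed the spring curve all the way up, and the knob is about at the top. I'll ease off slowly, then move away.

```bash
python3 -m creep '[[[0,0,-0.1],0],[[0,0,-0.2],0],[[0,0,-0.3],0],[[0,0,-0.5],0],[[0,0,-0.7],0]]'
python3 -m creep '[[[0,0,-1.5],0],[[0,0,-4],0],[[0,0,-7],0],[[0,0,-10],0],[[0,0,-11],0]]'
python3 -m creep '[[[2,0.8,0],0],[[6,2.2,0],0],[[10,3.6,0],0],[[13,4.6,0],0],[[14,5,0],0]]'
python3 -m creep '[[[0,0,0],0],[[0,0,0],0]]'
python3 - <<'E'
from cell import robot
from h import *
import cv2
for c in ("top","scene"):
    im=robot.capture(c)[:,:,::-1]; cv2.imwrite(f"pics/{c}3.png",im)
    p=robot.camera_params(c);R=np.array(p["R"]);t=np.array(p["t"])
    for lab in ("stamp_press_knob","carton"):
        for d in robot.landmark_of(lab,c):
            print(c,lab,round(d["conf"],2),(R.T@(np.array(d["position"])-t)).round(4))
    a=cv2.imread(f"pics/{c}0.png"); m=lambda i:(lambda h:((h[...,0]>120)&(h[...,0]<150)&(h[...,1]>120)).astype(np.uint8))(cv2.cvtColor(np.ascontiguousarray(i),cv2.COLOR_BGR2HSV))
    u,v={"scene":(441,142),"top":(215,134)}[c]
    for i in (a,im):
        n,l,st,ce=cv2.connectedComponentsWithStats(m(i)); print(st[l[v,u]],ce[l[v,u]])
s=robot.read_state();print(s["clock"],s["eef_pos"],s["ft_force"],s["qvel"])
E
```

```text
clock: 8.75
eef_pos: [0.5817, 0.2165, 0.3326]
eef_rot: [-180.0, -0.0, 162.5]
ft_force: [0.1, -0.3, 0.3]
grip_width: 0.0007
clock: 9.25
eef_pos: [0.5822, 0.2165, 0.4465]
eef_rot: [179.8, 0.3, 162.5]
ft_force: [-0.1, 0.6, 0.7]
grip_width: 0.0006
clock: 9.75
eef_pos: [0.4594, 0.3081, 0.4416]
eef_rot: [-180.0, -0.2, 162.7]
ft_force: [1.2, 0.0, 0.2]
grip_width: 0.0004
clock: 9.95
eef_pos: [0.4634, 0.3059, 0.442]
eef_rot: [-179.9, -0.0, 162.6]
ft_force: [0.7, 0.7, 0.3]
grip_width: 0.0004
top stamp_press_knob 0.84 [0.3189 0.2424 0.2433]
top stamp_press_knob 0.74 [0.583  0.2173 0.2449]
top stamp_press_knob 0.57 [ 0.2967 -0.1785  0.2423]
top carton 0.57 [0.5894 0.2139 0.016 ]
[206 126  20  20 321] [215.42679128 135.33021807]
[206 126  20  20 321] [215.47352025 135.3271028 ]
scene stamp_press_knob 0.89 [0.5781 0.2178 0.2424]
scene stamp_press_knob 0.83 [0.3206 0.2401 0.2366]
scene stamp_press_knob 0.59 [ 0.3022 -0.1826  0.2394]
scene carton 0.75 [0.5887 0.2135 0.0169]
[431 133  22  22 358] [441.49162011 142.74581006]
[431 133  22  21 360] [441.48055556 142.79722222]
10.25 [0.46404716 0.30546724 0.4423817 ] [ 0.80983448 -0.76904236 -0.48517657] [ 0.28040426 -0.18329828  0.04700081  0.02875718 -0.04241159  0.04254043]
```

View pics/scene3.png

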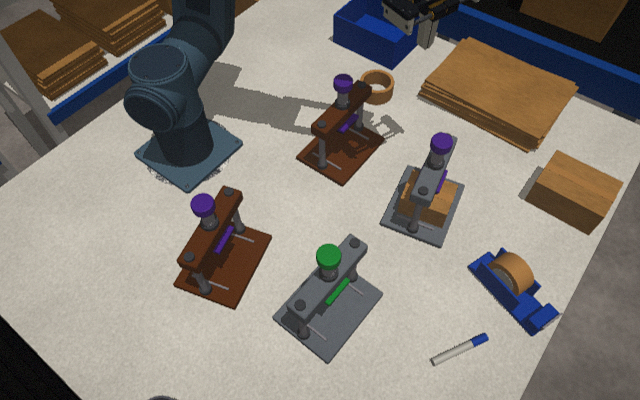

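The knob is back at pixel (441,143), exactly where it started. The carton is unmoved, the green press is untouched, and the arm is clear.

```bash
python3 -c "
from cell import robot
print(robot.close_job())"
```

```text
the job is handed in; nothing more can be done
None
```

I stamped the carton under the grey press with the violet knob and handed the job in at about 10.3 s of the 32 s allowed; no verdict was reported.

- **Press:** I pushed the knob straight down with closed fingers to the bottom stop, about 40 mm. There the tool stopped descending and the vertical force rose to about 26 N. I held it there for about 1.1 s.
- **Release:** The knob rose under control at about 2 cm/s. The contact force fell smoothly from 16 N to 4 N until the fingers lifted off at the top, so there was no snap-back.
- **Side force:** At the stop there was a sideways force of up to about 10 N, and nothing moved because of it.
- **Last checks:** The knob is back within 0.1 pixel of its starting position in both fixed cameras. The carton reads within about 3 mm of its first reading, which is within the detector's error. The green press looks untouched, and the arm is clear of everything with about zero wrist force. No check failed.

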